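# Raise the table easel to the marked angle and hold it

## Robot

A 6-joint arm with a two-finger parallel gripper is mounted at the origin on the work surface. World frame = base frame: x ahead of the robot, y to its left, z up, the work surface at z = 0. Lengths are in m, angles in degrees, forces in N, time in s.
With the tool pointing down it reaches from about 0.35 to 0.85 m from the base axis. Payload 8.1 kg.
Tool frame: the origin (TCP) lies on the centre line of the jaws, within the pads' length; the fingertips stand finger_overhang ahead of it and the grasp point (between the pads) lies 6 mm ahead of it (finger_overhang is the distance from the TCP to the fingertips, in m); z points along the fingers, y is the line along which they close (so a half turn about z gives the same grasp; the last joint's range is limited). The gripper opens to 85 mm and grips with 20 to 120 N. Pads are 22 mm wide; open, the fingers measure 114 mm over their backs; the gripper's body (76 mm by 85 mm) begins 54 mm behind the grasp point. The pads swing forward as they close: fully open they stand 13 mm farther back than shut.
Start: joints at [63.06, 7.471, 85.268, -0, 87.261, -4.893], TCP at [0.225, 0.556, 0.233] pointing down, gripper open.
Joint ranges: [-169.43, 169.43], [-51.17, 129.36], [1.28, 143.12], [-76.62, 256.62], [0, 156.53], [-152.29, 152.29]. Speed limits (degrees/s): [136.94, 136.94, 159.86, 180, 180, 180].

## Interface

Orientations are given as a 3x3 rotation matrix whose columns are the frame's x, y, z axes.
In Python, from plant import * gives the robot as it stands.
- The arm moves only by the tool servo_tool, never from a script. Its argument "motion" is a list of rows, each an object of numbers: "fingers": the opening, from 0 (shut) to 1 (fully open); "dx", "dy", "dz": the shift along the tool's x, y, z in m; "twist": the turn about the tool's z in rad. In form: [{"fingers": .., "dx": .., "dy": .., "dz": .., "twist": ..}, ...]. A call has 1 to 20 rows; each row shifts and turns the commanded pose from where the row before left it, along the tool's axes as they then stand; what a row does not reach is not made up. A row lasts 1/8 s, in which the tool goes at most 62.5 mm and 10.7 degrees, less where a joint would pass 70% of its speed; a pose out of reach is approached as far as the arm can. A call with a gripper value outside its range is refused whole. The fingers move at their own pace and stop on an object; the grip force is fixed at half the most. Time passes only in rows, so rows that do not move let the fingers close. It gives the time, the measured TCP pose, the force, the opening and the grip force at its end, in the units of the state.
- sense(): the state, without advancing time (a new reading comes with each control period).
- snapshot(name): name is "side" or "top"; returns the picture (400x640x3 uint8, blue, green, red); there is no depth.
- camera_model(name): a dict with "mtx" (3x3 intrinsics, pixels), "k1" (the pictures are not rectified: a ray, as slopes to the right and down, at radius r is drawn at 1 + k1 r^2 times it, then the intrinsics apply), "cam_to_world" (4x4, takes a point from camera to world coordinates). Camera axes: x right, y up, looking along -z (the intrinsics and any distortion apply to the point x, -y, -z); pixel columns grow to the right and rows downward; lengths in m; the calibration is good to about 2 mm. A picture is of the moment at which its call begins. camera_model takes no time and is no camera call.
- finish_job(): hands the job in; it is judged then, once.
Trained networks look in the newest picture that a camera, given by its name, has taken for a name from the list of things; names that differ only in an ending like _2 or _b are one class to them, and where a whole thing is asked for, a point or a joint stands for the part that bears it (a point fixed in the world has none). Each returns a list of dicts, best first, with "score" (0 to 1); they miss things now and then, are a little off and sometimes report something else, mostly with a low value. They report only what shows in the picture. A call takes as long as a camera call. They do not tell look-alikes from the thing itself.
- masks_of(camera, name): "pixels" (400x640 bool, what is visible of it).
- mark_of(camera, name): "at" ([x, y, z] in m, in world coordinates, good to about 4 mm: a listed point, or the origin of a listed thing).
The state is a dict: "clock": time; "q": joint angles; "dq": joint speeds; "tau": joint torques, N m; "tcp_pos": TCP position; "orientation": TCP orientation; "ft_force": force on the tool from outside, world axes, zero at the start; "torque": the same for the moment, N m; "grip_width": opening from 0.0 (shut) to 1.0 (fully open); "finger_force": force on a finger pad.
Only numpy, scipy, OpenCV 4.12 (cv2) and the standard library are available. Lean on these libraries where they do the work, as an engineer would, in place of code of your own. Each camera call takes 0.05 s, during which the arm holds its last target. There are 200 camera calls.

## Task

The picture on the table easel is still wet. Take the easel board by the free end of its mast, swing it up gently until the wing screw riding in the slotted quadrant stands right beside the index clip on its rim, and keep holding it there while I tighten the screws: finish with the board steady in the gripper, as it drops if you let go. Do not touch the picture, do not shift the clip, and leave the jar, the brush pot and the tumbler where they stand.

Things in the scene. Friction and masses are not known exactly. Their poses are not given: they have to be found in the camera images.
- easel: paint box of a wooden table easel: open beech box 270 mm deep (its x), 340 wide (its y), 80 high, fixed, its back turned to the robot's right within 20 degrees. Origin: centre of its underside; x points to its back, y to its left (away from the robot), z up. A brass quadrant with an arc slot stands on each side (y = +176, -176 mm), slot radius 200 mm about the hinge, 270 mm high
- board (a joint): angle of the easel board (rad): 0 lying flat on the box, grows as its back edge swings up, stop at 1.02. Its hinge axis runs along the easel's y at the front of the box: easel x = -135 mm, z = 85 mm. It turns freely: the board falls back if let go. Board and picture weigh 0.5 to 1.1 kg; lifting takes 2 to 6 N at the mast end
- mast_grip (a point): the place to hold: free end of the mast, a wooden bar 26 mm wide (along y), 18 thick (along z), in the middle of the board, sticking out 87 mm past its back edge, air beside and below. The point is the bar's centre: 305 mm from the hinge axis along x, 4 mm along z, 42 mm short of the bar's end; 89 mm above the table when flat. Axes turn with the board: x hinge to mast end, z out of its face
- canvas_mid (a point): centre of the wet face of the picture, a stretched canvas 190 mm (board's x) by 250 mm (y), face 27 mm out of the hinge plane along z, centre 121 mm from the hinge axis. Not to be touched. A wooden clamp, 52 mm wide, holds its back edge to the mast: it ends 55 mm before mast_grip and rises 42 mm above that point
- wing_screw (a point): axis of the steel wing screw on the board's left side (+y), in the slot of the left quadrant: 200 mm from the hinge axis, at y = +176 mm; it rises along the slot with the board
- clip (a joint): angle (rad) at which the index clip sits on the left quadrant, counted like the board's: the board is at the mark when the two angles are equal. It is different every time, 0.45 to 0.85; the clip sits by friction and is not to be moved
- clip_mark (a point): the point of the left slot beside the index clip, 200 mm from the hinge axis and at y = +176 mm: the wing screw has to come here. The clip itself is a small dark steel piece (13 mm wide, 12 mm along the arc) that straddles the outer rim of the left quadrant, with a thin tail outwards, 207 to 243 mm from the hinge axis
- jar: closed paint jar, 72 mm across, 105 mm high, white cap; origin at the centre of its underside; stands beside the easel, leave it
- brush_pot: white pot with brushes, 80 mm across, brushes to 215 mm above the table; origin at the centre of its underside; leave it
- tumbler: glass tumbler, 68 mm across, 120 mm high; origin at the centre of its underside; leave it
Mind the look-alikes: they are no part of the job. What is shaped like the tumbler but purple is not meant.

How it is judged:
By the outcome, as a careful person would: the job done as asked, in the order asked, and still so for the second after the job is handed in, while the arm keeps its last pose, push and grip.
It also fails if it takes over 45 s, if anything falls off the work surface, if the arm or the gripper's body presses on something with over 40 N, if the wrist force passes 120 N, or if a joint passes its speed limit or range.

## Working session

There is one attempt and no reset: what is moved stays moved. The work goes in short steps, Python scripts to look and compute and a tool call to move; the robot and the scene stay as the last step left them, time stands still between calls to the robot, and variables do not carry over. Pictures are saved under pics/ and viewed, at most 10 in all, crops included, and the job is handed in when it is done.

Besides the shell and the picture viewer there is one more tool, called as name(argument=value, ...) on one line, values as JSON. servo_tool: Moves the arm, as the interface text tells. Its arguments: {"type":"object","properties":{"motion":{"type":"array"}},"required":["motion"]}

```bash
ls; mkdir -p pics; python3 - <<'E'
from plant import *
import cv2,numpy as np
s=sense();print(s['tcp_pos'],s['orientation'],s['grip_width'],s['clock'])
for c in("side","top"):
    cv2.imwrite(f"pics/{c}0.png",snapshot(c))
    m=camera_model(c);print(c,m['mtx'],m['k1'],m['cam_to_world'])
    for n in("easel","mast_grip","canvas_mid","wing_screw","clip_mark","jar","brush_pot","tumbler"):
        print(n,[(np.round(d['at'],3).tolist(),round(d['score'],2)) for d in mark_of(c,n)][:3])
try: print(finger_overhang)
except Exception as e: print(e)
E
```

```text
pics
[0.22494567 0.55563844 0.232016  ] [[-9.26895034e-01  3.75319646e-01 -8.71389002e-04]
 [ 3.75320617e-01  9.26893516e-01 -1.68637676e-03]
 [ 1.74754490e-04 -1.89014450e-03 -9.99998198e-01]] 1.000850345208956 0.0
side [[513.75149489   0.         319.56219775]
 [  0.         513.75149489 202.05135257]
 [  0.           0.           1.        ]] 0.04726294226976394 [[ 0.68834087  0.36617806 -0.62617927 -0.15219063]
 [-0.72529933  0.33398538 -0.60199223 -0.60905559]
 [-0.01130162  0.86854326  0.49548449  0.64557166]
 [ 0.          0.          0.          1.        ]]
easel [([0.534, -0.042, 0.0], 0.55)]
mast_grip [([0.542, -0.216, 0.092], 0.68)]
canvas_mid [([0.534, -0.027, 0.112], 0.86)]
wing_screw [([0.714, -0.1, 0.082], 0.95)]
clip_mark [([0.709, -0.059, 0.213], 0.39), ([0.535, -0.028, 0.109], 0.36)]
jar [([0.606, 0.205, 0.001], 0.68)]
brush_pot [([0.494, 0.21, -0.002], 0.69)]
tumbler [([0.379, 0.19, -0.004], 0.72), ([0.376, 0.295, -0.0], 0.61)]
top [[362.30734303   0.         318.5500897 ]
 [  0.         362.30734303 195.46567828]
 [  0.           0.           1.        ]] -0.059879019618342536 [[-0.00802153  0.98336194 -0.18147986  0.43653166]
 [-0.99994261 -0.00917693 -0.00552773  0.06758987]
 [-0.00710119  0.18142511  0.98337912  0.84315752]
 [ 0.          0.          0.          1.        ]]
easel [([0.538, -0.042, 0.001], 0.69)]
mast_grip [([0.54, -0.216, 0.088], 0.64)]
canvas_mid [([0.531, -0.032, 0.113], 0.6)]
wing_screw [([0.715, -0.1, 0.088], 0.81)]
clip_mark [([0.712, -0.057, 0.213], 0.67)]
jar [([0.607, 0.205, 0.001], 0.89)]
brush_pot [([0.494, 0.215, 0.004], 0.66)]
tumbler [([0.382, 0.184, 0.002], 0.85), ([0.377, 0.297, 0.005], 0.79)]
0.025
```

View pics/side0.png

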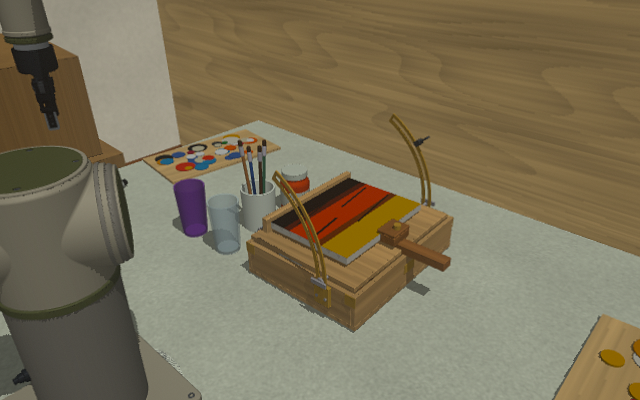

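View pics/top0.png

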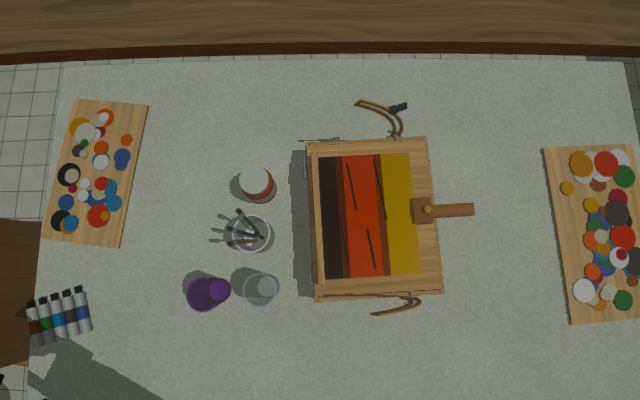

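Side view: mast end near (447,263), clip near (421,141). Top view: mast (455,210), clip (398,107). I'll triangulate the mask centroids from both cameras and look at crops.

```bash
cat > h.py <<'E'
import numpy as np,cv2
from plant import *
from scipy.optimize import least_squares
def proj(c,P):
    m=camera_model(c);T=np.linalg.inv(m['cam_to_world']);p=T[:3,:3]@P+T[:3,3]
    s=np.array([p[0],-p[1]])/-p[2];s=s*(1+m['k1']*(s@s));K=m['mtx']
    return K[:2,:2]@s+K[:2,2]
def tri(px):
    f=lambda P:np.concatenate([proj(c,P)-px[c] for c in px])
    r=least_squares(f,[.55,-.1,.1]);return r.x,np.abs(r.fun).max()
def cen(c,n):
    for d in masks_of(c,n)[:1]:
        v,u=np.nonzero(d['pixels']);return np.array([u.mean(),v.mean()]),len(u),d['score'],(u.min(),u.max(),v.min(),v.max())
E
python3 - <<'E'
from h import *
P={}
for c in("side","top"):
    P[c]=snapshot(c)
for n in("clip","wing_screw","mast_grip"):
    r={c:cen(c,n) for c in P};print(n,r)
    if all(r.values()): print(tri({c:r[c][0] for c in r}))
z=lambda a,x,y,k=5:cv2.resize(a[y:y+50,x:x+80],None,fx=k,fy=k,interpolation=cv2.INTER_CUBIC)
s,t=P['side'],P['top']
cv2.imwrite("pics/crop.png",np.vstack([np.hstack([z(s,385,115),z(t,350,85)]),np.hstack([z(s,375,215),z(t,405,185)])]))
E
```

```text
clip {'side': (array([417.5 , 141.75]), 52, 0.5, (np.int64(413), np.int64(422), np.int64(139), np.int64(145))), 'top': (array([397.27358491, 107.96226415]), 106, 0.6, (np.int64(389), np.int64(406), np.int64(103), np.int64(113)))}
(array([ 0.70996854, -0.07179792,  0.22228353]), np.float64(2.168364394932439))
wing_screw {'side': (array([352.69464341, 231.35339458]), 12844, 0.89, (np.int64(251), np.int64(450), np.int64(172), np.int64(291))), 'top': (array([373.60307481, 217.95060228]), 18928, 0.95, (np.int64(306), np.int64(474), np.int64(130), np.int64(302)))}
(array([ 0.52920635, -0.04591477,  0.07271172]), np.float64(0.29367514375502424))
mast_grip {'side': None, 'top': (array([373.70466754, 217.97220339]), 19175, 0.97, (np.int64(306), np.int64(474), np.int64(130), np.int64(302)))}
```

View pics/crop.png

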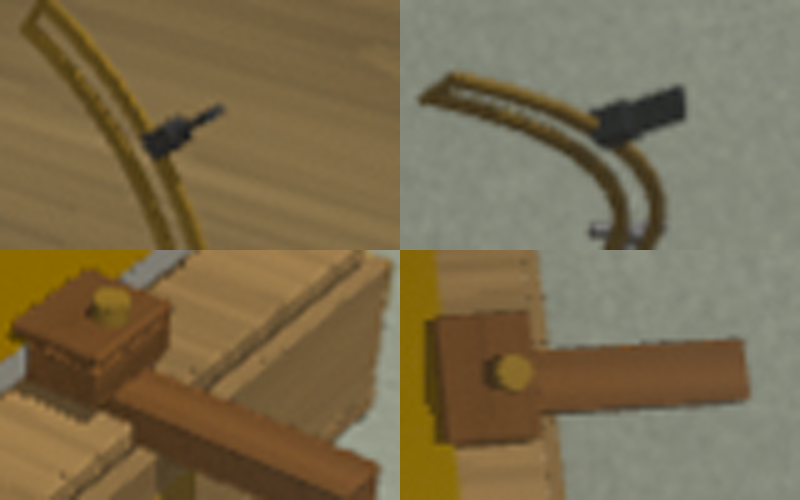

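Crop: the clip body is at (418.6,142.6) in side and (393.4,109.4) in top. Its tail end is at (429.4,136.6) and (406.8,105.8). The mast's far end corner is at (450.4,257.4) in side and (473.7,202.8) in top.

```bash
cat >> h.py <<'E'
O=np.array([.536,-.042,0]);ex=np.array([.029,-1,0]);ex/=np.linalg.norm(ex);ey=np.array([-ex[1],ex[0],0])
H=O-.135*ex+.085*np.array([0,0,1])
def pt(r,a,y=.176,n=0): # point at radius r, angle a, n out of plane
    return H+y*ey+ex*(r*np.cos(a)-n*np.sin(a))+np.array([0,0,1])*(r*np.sin(a)+n*np.cos(a))
def ang(c,px,y=.176):
    f=lambda q:proj(c,pt(q[0],q[1],y))-px
    return least_squares(f,[.21,.6],x_scale=[.1,1]).x
E
python3 - <<'E'
from h import *
for n,p in dict(corner={'side':[450.4,257.4],'top':[473.7,202.8]},body={'side':[418.6,142.6],'top':[393.4,109.4]},tail={'side':[429.2,136.6],'top':[406.6,105.5]}).items():
    X,e=tri(p);print(n,X,e,[ang(c,p[c]) for c in p])
print('grip pred',pt(.305,0,0,.004),'corner pred',pt(.347,0,.013,.013))
for c in("side","top"):
  for n in("mast_grip","wing_screw","clip_mark","canvas_mid"):
    snapshot(c);print(c,n,[np.round(mark_of(c,n)[0]['at'],4)])
E
```

```text
corner [ 0.55528309 -0.25441288  0.09628762] 0.1737628274746612 [array([ 0.29453985, -0.39660303]), array([ 1.37506537, -0.92194984])]
body [ 0.71240154 -0.06834251  0.21670907] 0.10436128090805141 [array([0.21163319, 0.66947961]), array([0.21205824, 0.66600896])]
tail [ 0.7129258  -0.08973297  0.23503674] 0.7878851985262827 [array([0.24212076, 0.67342412]), array([0.23818653, 0.66280478])]
grip pred [ 0.54092793 -0.21192856  0.089     ] corner pred [ 0.55513995 -0.25353407  0.098     ]
side mast_grip [array([ 0.5414, -0.216 ,  0.0901])]
side wing_screw [array([ 0.71  , -0.0984,  0.0822])]
side clip_mark [array([ 0.7076, -0.0553,  0.2102])]
side canvas_mid [array([ 0.5336, -0.0298,  0.1109])]
top mast_grip [array([ 0.5386, -0.2161,  0.0875])]
top wing_screw [array([ 0.7106, -0.1004,  0.0869])]
top clip_mark [array([ 0.7123, -0.0583,  0.2113])]
top canvas_mid [array([ 0.5328, -0.0295,  0.1145])]
```

servo_tool(motion=[{"fingers": 1, "dx": 0, "dy": 0, "dz": -0.05, "twist": 0}, {"fingers": 1, "dx": 0, "dy": 0, "dz": -0.05, "twist": 0.1}, {"fingers": 1, "dx": 0, "dy": 0, "dz": -0.03, "twist": 0.18}, {"fingers": 1, "dx": 0, "dy": 0, "dz": 0, "twist": 0.18}, {"fingers": 1, "dx": 0, "dy": 0, "dz": 0, "twist": 0.18}, {"fingers": 1, "dx": 0, "dy": 0, "dz": 0, "twist": 0.18}, {"fingers": 1, "dx": 0, "dy": 0, "dz": 0, "twist": 0.18}, {"fingers": 1, "dx": 0, "dy": 0, "dz": 0, "twist": 0.16}, {"fingers": 1, "dx": 0, "dy": 0, "dz": 0, "twist": 0}, {"fingers": 1, "dx": 0, "dy": 0, "dz": 0, "twist": 0}])

```text
clock: 3.35
tcp_pos: [0.2252, 0.5561, 0.3631]
orientation: [[-0.03, 1.0, 0.0], [1.0, 0.03, 0.0], [0.0, 0.0, -1.0]]
ft_force: [-0.9, 0.3, 0.7]
grip_width: 1.004
finger_force: 0.0
```

servo_tool(motion=[{"dx": -0.02, "dy": 0.01}, {"dx": -0.045, "dy": 0.017}, {"dx": -0.045, "dy": 0.017}, {"dx": -0.045, "dy": 0.017}, {"dx": -0.045, "dy": 0.017}, {"dx": -0.045, "dy": 0.017}, {"dx": -0.045, "dy": 0.017}, {"dx": -0.045, "dy": 0.017}, {"dx": -0.045, "dy": 0.017}, {"dx": -0.045, "dy": 0.017}, {"dx": -0.045, "dy": 0.017}, {"dx": -0.045, "dy": 0.017}, {"dx": -0.045, "dy": 0.017}, {"dx": -0.045, "dy": 0.017}, {"dx": -0.045, "dy": 0.017}, {"dx": -0.045, "dy": 0.017}, {"dx": -0.045, "dy": 0.017}, {"dx": -0.03, "dy": 0.01}, {"dx": -0.008, "dy": 0.0}, {"dx": 0}])

```text
$.motion[0]: bad value
```

All keys are required in each row.

servo_tool(motion=[{"fingers": 1, "dx": -0.02, "dy": 0.01, "dz": 0, "twist": 0}, {"fingers": 1, "dx": -0.045, "dy": 0.017, "dz": 0, "twist": 0}, {"fingers": 1, "dx": -0.045, "dy": 0.017, "dz": 0, "twist": 0}, {"fingers": 1, "dx": -0.045, "dy": 0.017, "dz": 0, "twist": 0}, {"fingers": 1, "dx": -0.045, "dy": 0.017, "dz": 0, "twist": 0}, {"fingers": 1, "dx": -0.045, "dy": 0.017, "dz": 0, "twist": 0}, {"fingers": 1, "dx": -0.045, "dy": 0.017, "dz": 0, "twist": 0}, {"fingers": 1, "dx": -0.045, "dy": 0.017, "dz": 0, "twist": 0}, {"fingers": 1, "dx": -0.045, "dy": 0.017, "dz": 0, "twist": 0}, {"fingers": 1, "dx": -0.045, "dy": 0.017, "dz": 0, "twist": 0}, {"fingers": 1, "dx": -0.045, "dy": 0.017, "dz": 0, "twist": 0}, {"fingers": 1, "dx": -0.045, "dy": 0.017, "dz": 0, "twist": 0}, {"fingers": 1, "dx": -0.045, "dy": 0.017, "dz": 0, "twist": 0}, {"fingers": 1, "dx": -0.045, "dy": 0.017, "dz": 0, "twist": 0}, {"fingers": 1, "dx": -0.045, "dy": 0.017, "dz": 0, "twist": 0}, {"fingers": 1, "dx": -0.045, "dy": 0.017, "dz": 0, "twist": 0}, {"fingers": 1, "dx": -0.045, "dy": 0.017, "dz": 0, "twist": 0}, {"fingers": 1, "dx": -0.03, "dy": 0.01, "dz": 0, "twist": 0}, {"fingers": 1, "dx": -0.008, "dy": 0, "dz": 0, "twist": 0}, {"fingers": 1, "dx": 0, "dy": 0, "dz": 0, "twist": 0}])

```text
clock: 5.85
tcp_pos: [0.5371, -0.214, 0.363]
orientation: [[-0.027, 1.0, -0.0], [1.0, 0.027, 0.0], [0.0, -0.0, -1.0]]
ft_force: [1.0, 0.9, 0.3]
grip_width: 1.001
finger_force: 0.0
```

servo_tool(motion=[{"fingers": 1, "dx": 0, "dy": 0.003, "dz": 0.03, "twist": 0}, {"fingers": 1, "dx": 0, "dy": 0, "dz": 0.05, "twist": 0}, {"fingers": 1, "dx": 0, "dy": 0, "dz": 0.05, "twist": 0}, {"fingers": 1, "dx": 0, "dy": 0, "dz": 0.03, "twist": 0}, {"fingers": 1, "dx": 0, "dy": 0, "dz": 0.02, "twist": 0}, {"fingers": 1, "dx": 0, "dy": 0, "dz": 0.02, "twist": 0}, {"fingers": 1, "dx": 0, "dy": 0, "dz": 0.02, "twist": 0}, {"fingers": 1, "dx": 0, "dy": 0, "dz": 0.02, "twist": 0}, {"fingers": 1, "dx": 0, "dy": 0, "dz": 0.015, "twist": 0}, {"fingers": 1, "dx": 0, "dy": 0, "dz": 0.013, "twist": 0}, {"fingers": 1, "dx": 0, "dy": 0, "dz": 0, "twist": 0}, {"fingers": 1, "dx": 0, "dy": 0, "dz": 0, "twist": 0}])

```text
clock: 7.35
tcp_pos: [0.5408, -0.2141, 0.0957]
orientation: [[-0.026, 1.0, 0.001], [1.0, 0.026, -0.0], [-0.0, 0.001, -1.0]]
ft_force: [-0.7, -0.8, 1.0]
grip_width: 0.999
finger_force: 0.0
```

```bash
python3 - <<'E'
from h import *
cv2.imwrite("pics/s1.png",snapshot("side")[100:400,200:600]);s=sense();print(s['tcp_pos'],s['ft_force'])
E
```

```text
[ 0.54093838 -0.21424085  0.09600109] [ 0.09862075 -0.41359637  0.65365534]
```

View pics/s1.png

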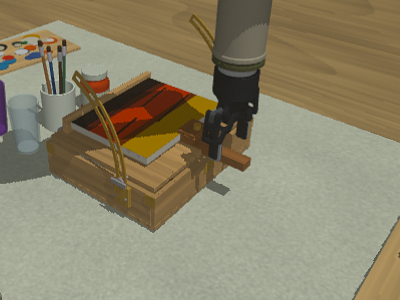

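The fingers straddle the mast near crop pixel (225,155), clear of the picture. Closing now.

servo_tool(motion=[{"fingers": 0, "dx": 0, "dy": 0, "dz": 0, "twist": 0}, {"fingers": 0, "dx": 0, "dy": 0, "dz": 0, "twist": 0}, {"fingers": 0, "dx": 0, "dy": 0, "dz": 0, "twist": 0}, {"fingers": 0, "dx": 0, "dy": 0, "dz": 0, "twist": 0}, {"fingers": 0, "dx": 0, "dy": 0, "dz": 0, "twist": 0}, {"fingers": 0, "dx": 0, "dy": 0, "dz": 0, "twist": 0}])

```text
clock: 8.15
tcp_pos: [0.5405, -0.214, 0.0956]
orientation: [[-0.026, 1.0, 0.0], [1.0, 0.026, -0.0], [-0.0, 0.0, -1.0]]
ft_force: [-1.7, 1.8, 6.3]
grip_width: 0.273
finger_force: 59.0
```

```bash
python3 - <<'E'
from h import *
# bar point in the grip: TCP 0.0957 -> n=.0047+..; arc rel. to start
r=.307
for a in np.linspace(0,.667,17): print(round(a,3),np.round([-r*(1-np.cos(a)),r*np.sin(a)],4))
E
```

```text
0.0 [-0.  0.]
0.042 [-0.0003  0.0128]
0.083 [-0.0011  0.0256]
0.125 [-0.0024  0.0383]
0.167 [-0.0043  0.051 ]
0.208 [-0.0066  0.0635]
0.25 [-0.0096  0.076 ]
0.292 [-0.013   0.0883]
0.334 [-0.0169  0.1005]
0.375 [-0.0214  0.1125]
0.417 [-0.0263  0.1243]
0.459 [-0.0317  0.1359]
0.5 [-0.0376  0.1473]
0.542 [-0.044   0.1583]
0.584 [-0.0508  0.1692]
0.625 [-0.0581  0.1797]
0.667 [-0.0658  0.1899]
```

servo_tool(motion=[{"fingers": 0, "dx": 0.0001, "dy": 0, "dz": -0.004, "twist": 0}, {"fingers": 0, "dx": 0.0002, "dy": 0, "dz": -0.0077, "twist": 0}, {"fingers": 0, "dx": 0.0004, "dy": 0, "dz": -0.0077, "twist": 0}, {"fingers": 0, "dx": 0.0006, "dy": 0, "dz": -0.0077, "twist": 0}, {"fingers": 0, "dx": 0.0008, "dy": 0, "dz": -0.0077, "twist": 0}, {"fingers": 0, "dx": 0.001, "dy": 0, "dz": -0.0076, "twist": 0}, {"fingers": 0, "dx": 0.0012, "dy": 0, "dz": -0.0076, "twist": 0}, {"fingers": 0, "dx": 0.0013, "dy": 0, "dz": -0.0076, "twist": 0}, {"fingers": 0, "dx": 0.0015, "dy": 0, "dz": -0.0075, "twist": 0}, {"fingers": 0, "dx": 0.0017, "dy": 0, "dz": -0.0075, "twist": 0}, {"fingers": 0, "dx": 0.0009, "dy": 0, "dz": -0.004, "twist": 0}])

```text
clock: 9.52
tcp_pos: [0.5398, -0.2007, 0.1704]
orientation: [[-0.028, 1.0, -0.002], [1.0, 0.028, 0.006], [0.006, -0.002, -1.0]]
ft_force: [6.0, 13.0, -9.8]
grip_width: 0.269
finger_force: 59.4
```

```bash
cat >> h.py <<'E'
def look():
    s=sense();print(s['tcp_pos'],s['ft_force'],s['finger_force'],s['clock'])
    for c in("side","top"):
        snapshot(c)
        for n in("wing_screw","clip_mark","mast_grip"):
            for d in mark_of(c,n)[:1]:
                v=np.array(d['at'])-H;print(c,n,np.round(d['at'],4),round(d['score'],2),'ang',round(np.arctan2(v[2],v@ex),3),'r',round(np.hypot(v[2],v@ex),3))
E
python3 -c "from h import *;look();cv2.imwrite('pics/s2.png',snapshot('side')[80:380,200:600])"
```

```text
[ 0.53980855 -0.20066694  0.17044691] [ 5.95838391 13.03792558 -9.78104035] 59.38419761136174 9.525
side mast_grip [ 0.5396 -0.2064  0.1645] 0.81 ang 0.26 r 0.31
top wing_screw [ 0.7147 -0.0949  0.1334] 0.84 ang 0.246 r 0.199
top clip_mark [ 0.7122 -0.055   0.2135] 0.69 ang 0.698 r 0.2
top mast_grip [ 0.5409 -0.204   0.1628] 0.85 ang 0.256 r 0.307
```

View pics/s2.png

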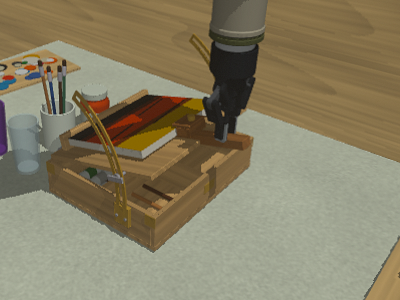

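Board at about 0.25 rad with a firm hold and the picture clear. Continuing, with a little more inward motion to relieve the 13 N pull.

servo_tool(motion=[{"fingers": 0, "dx": 0.002, "dy": 0, "dz": -0.004, "twist": 0}, {"fingers": 0, "dx": 0.0025, "dy": 0, "dz": -0.0074, "twist": 0}, {"fingers": 0, "dx": 0.0026, "dy": 0, "dz": -0.0074, "twist": 0}, {"fingers": 0, "dx": 0.0027, "dy": 0, "dz": -0.0073, "twist": 0}, {"fingers": 0, "dx": 0.0029, "dy": 0, "dz": -0.0073, "twist": 0}, {"fingers": 0, "dx": 0.003, "dy": 0, "dz": -0.0072, "twist": 0}, {"fingers": 0, "dx": 0.0032, "dy": 0, "dz": -0.0071, "twist": 0}, {"fingers": 0, "dx": 0.0034, "dy": 0, "dz": -0.0071, "twist": 0}, {"fingers": 0, "dx": 0.0035, "dy": 0, "dz": -0.007, "twist": 0}, {"fingers": 0, "dx": 0.0037, "dy": 0, "dz": -0.0069, "twist": 0}, {"fingers": 0, "dx": 0.0039, "dy": 0, "dz": -0.0068, "twist": 0}, {"fingers": 0, "dx": 0.004, "dy": 0, "dz": -0.0067, "twist": 0}, {"fingers": 0, "dx": 0.0042, "dy": 0, "dz": -0.0066, "twist": 0}, {"fingers": 0, "dx": 0.0043, "dy": 0, "dz": -0.0065, "twist": 0}, {"fingers": 0, "dx": 0.0025, "dy": 0, "dz": -0.0035, "twist": 0}, {"fingers": 0, "dx": 0, "dy": 0, "dz": 0, "twist": 0}])

```text
clock: 11.98
tcp_pos: [0.5376, -0.1526, 0.268]
orientation: [[-0.028, 1.0, -0.005], [1.0, 0.028, 0.006], [0.006, -0.005, -1.0]]
ft_force: [4.1, 11.3, -12.4]
grip_width: 0.255
finger_force: 59.3
```

```bash
python3 - <<'E'
from h import *
look();print(sense()['orientation'].round(3))
s,t=snapshot('side'),snapshot('top')
z=lambda a,x,y,k=5:cv2.resize(a[y:y+60,x:x+80],None,fx=k,fy=k,interpolation=cv2.INTER_CUBIC)
cv2.imwrite('pics/c3.png',np.hstack([z(s,380,110),z(t,350,80)]))
E
```

```text
[ 0.53762097 -0.15256517  0.26798398] [  4.10672001  11.26755657 -12.4319183 ] 59.34025949332863 11.975
side wing_screw [ 0.7096 -0.0664  0.1925] 0.72 ang 0.579 r 0.196
side clip_mark [ 0.7066 -0.0572  0.2089] 0.6 ang 0.674 r 0.199
side mast_grip [ 0.5396 -0.16    0.2608] 0.71 ang 0.607 r 0.308
top clip_mark [ 0.7102 -0.0558  0.2118] 0.71 ang 0.689 r 0.199
top mast_grip [ 0.5361 -0.161   0.2573] 0.57 ang 0.596 r 0.307
[[-0.028  1.    -0.005]
 [ 1.     0.028  0.006]
 [ 0.006 -0.005 -1.   ]]
```

View pics/c3.png

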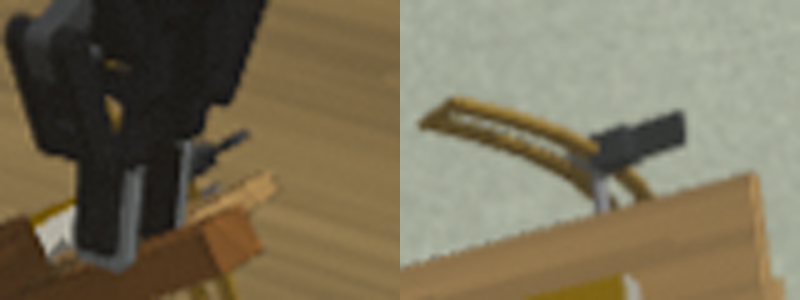

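The clip has not moved. Board is at about 0.60 rad, with the screw shaft near (391,117) in the top view. I'll check the clip angle against projected model lines.

```bash
python3 - <<'E'
from h import *
out=[]
for c,x,y in(("side",395,115),("top",370,90)):
    im=cv2.imread(f"pics/{c}0.png")[y:y+40,x:x+40];k=10
    im=cv2.resize(im,None,fx=k,fy=k,interpolation=cv2.INTER_NEAREST)
    P=lambda *a:tuple(int(v) for v in ((proj(c,pt(*a))-[x,y]+.5)*k))
    for a,col in((.64,(255,255,0)),(.67,(0,255,0)),(.70,(0,0,255))):
        cv2.line(im,P(.207,a),P(.243,a),col,1)
        cv2.line(im,P(.243,a,.1695),P(.243,a,.1825),col,1)
    for a in np.arange(.2,1,.01): cv2.circle(im,P(.2,a),1,(255,0,255),-1)
    out.append(im)
cv2.imwrite("pics/ov.png",np.hstack(out))
acc={}
for i in range(8):
  for c in("side","top"):
    snapshot(c)
    for n in("wing_screw","clip_mark"):
      for d in mark_of(c,n)[:1]:
        v=np.array(d['at'])-H;acc.setdefault((c,n),[]).append(np.arctan2(v[2],v@ex))
for k,v in acc.items(): print(k,np.round(v,3),np.median(v).round(3))
print(sense()['clock'])
E
```

```text
('side', 'wing_screw') [0.591 0.587 0.582 0.585 0.586 0.582 0.595 0.583] 0.586
('side', 'clip_mark') [ 0.684  0.684  0.684  0.686  0.682  0.685  0.684 -0.552] 0.684
('top', 'wing_screw') [0.613 0.614 0.6   0.622 0.605 0.604 0.619 0.603] 0.609
('top', 'clip_mark') [0.686 0.686 0.696 0.795 0.7   0.68  0.679 0.684] 0.686
14.875
```

View pics/ov.png

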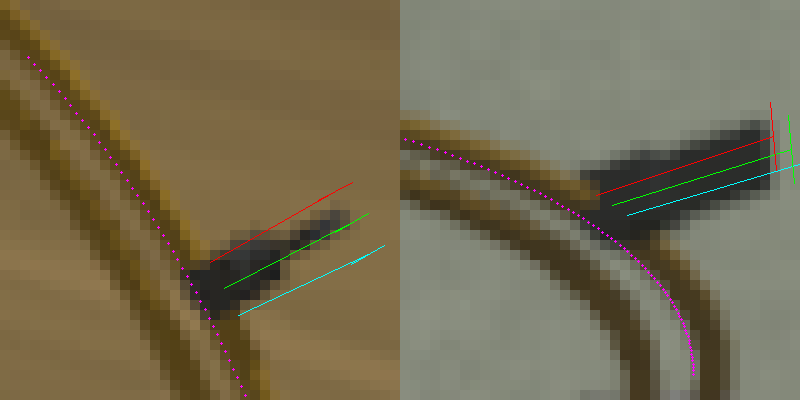

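```bash
python3 - <<'E'
from h import *
off={'side':(395,115),'top':(370,90)}
S=[('side',157,250),('side',222,390),('side',55,100),('top',277,390),('top',100,178)]
T=[('side',343,215),('top',370,155)]
px=lambda s:np.array(off[s[0]])+np.array(s[1:])/10-.5
sh=lambda q:ex*q[0]+ey*q[1]+np.array([0,0,q[2]])
def f(q):
    r=[proj(s[0],pt(.2,a)+sh(q))-px(s) for s,a in zip(S,q[4:])]
    r+=[proj(s[0],pt(.243,q[3])+sh(q))-px(s) for s in T]
    return np.concatenate(r+[q[:3]/.003*.5])
R=least_squares(f,[0,0,0,.67,.65,.5,.9,.3,.9],x_scale=[.01]*3+[1]*6)
q=R.x;print(q.round(4),R.fun.round(2))
Z=sense()['tcp_pos'];print(Z)
for c in("side","top"):
    m=[np.array(mark_of(c,n)[0]['at'])-H-sh(q) for n in("wing_screw","clip_mark") if (snapshot(c) is not None)]
    print(c,[(round(np.arctan2(v[2],v@ex),3),round(np.hypot(v[2],v@ex),3)) for v in m])
E
```

```text
[-3.200e-03 -2.000e-04 -2.000e-04  6.717e-01  7.306e-01  5.661e-01
  9.247e-01  1.586e-01  7.803e-01] [ 0.22 -0.13  0.71 -0.3  -0.02  0.02 -0.   -0.   -0.26  0.56 -0.62  0.35
  0.26 -0.41 -0.54 -0.04 -0.03]
[ 0.53764835 -0.15279992  0.26769762]
side [(np.float64(-0.539), np.float64(0.162)), (np.float64(0.68), np.float64(0.204))]
top [(np.float64(0.591), np.float64(0.2)), (np.float64(0.676), np.float64(0.203))]
```

servo_tool(motion=[{"fingers": 0, "dx": 0.002, "dy": 0, "dz": -0.0026, "twist": 0}, {"fingers": 0, "dx": 0.003, "dy": 0, "dz": -0.004, "twist": 0}, {"fingers": 0, "dx": 0.003, "dy": 0, "dz": -0.004, "twist": 0}, {"fingers": 0, "dx": 0.003, "dy": 0, "dz": -0.004, "twist": 0}, {"fingers": 0, "dx": 0.002, "dy": 0, "dz": -0.0026, "twist": 0}, {"fingers": 0, "dx": 0.001, "dy": 0, "dz": -0.0013, "twist": 0}, {"fingers": 0, "dx": 0, "dy": 0, "dz": 0, "twist": 0}, {"fingers": 0, "dx": 0, "dy": 0, "dz": 0, "twist": 0}])

```text
clock: 16.27
tcp_pos: [0.537, -0.1387, 0.2858]
orientation: [[-0.028, 1.0, -0.006], [1.0, 0.028, 0.006], [0.006, -0.006, -1.0]]
ft_force: [3.7, 11.3, -14.4]
grip_width: 0.248
finger_force: 59.5
```

```bash
python3 - <<'E'
from h import *
acc={}
for i in range(6):
  for c in("side","top"):
    im=snapshot(c)
    for n in("wing_screw","clip_mark"):
      for d in mark_of(c,n)[:1]:
        v=np.array(d['at'])-H;acc.setdefault((c,n),[]).append(np.arctan2(v[2],v@ex))
for k,v in acc.items(): print(k,np.round(v,3),np.median(v).round(3))
print(sense()['clock'],sense()['tcp_pos'])
o=[]
H+=-.002*ex
for c,x,y in(("side",395,115),("top",370,90)):
    im=snapshot(c)[y:y+40,x:x+40];k=10
    im=cv2.resize(im,None,fx=k,fy=k,interpolation=cv2.INTER_NEAREST)
    P=lambda *a:tuple(int(v) for v in ((proj(c,pt(*a))-[x,y]+.5)*k))
    for a,col in((.65,(255,255,0)),(.68,(0,255,0))):
        cv2.circle(im,P(.2,a),3,col,-1);cv2.line(im,P(.2,a,.15),P(.2,a,.19),col,1)
    o.append(im)
cv2.imwrite("pics/ov2.png",np.hstack(o))
E
```

```text
('side', 'clip_mark') [-0.564 -0.553] -0.559
('top', 'wing_screw') [0.677 0.683 0.696 0.684 0.677 0.677] 0.68
('top', 'clip_mark') [0.688 0.689 0.685 0.696 0.681 0.695] 0.689
('side', 'wing_screw') [-0.555] -0.555
18.075 [ 0.53699397 -0.13876657  0.28572351]
```

View pics/ov2.png

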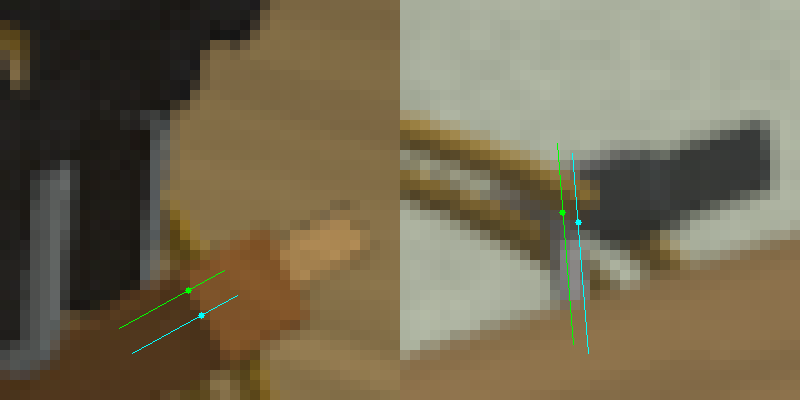

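The top view has the screw shaft at about (387,115), almost at the clip. Estimates put it about 0.01 rad short, so one small correction follows.

servo_tool(motion=[{"fingers": 0, "dx": 0.0009, "dy": 0, "dz": -0.0012, "twist": 0}, {"fingers": 0, "dx": 0.0009, "dy": 0, "dz": -0.0012, "twist": 0}, {"fingers": 0, "dx": 0, "dy": 0, "dz": 0, "twist": 0}, {"fingers": 0, "dx": 0, "dy": 0, "dz": 0, "twist": 0}, {"fingers": 0, "dx": 0, "dy": 0, "dz": 0, "twist": 0}, {"fingers": 0, "dx": 0, "dy": 0, "dz": 0, "twist": 0}])

```text
clock: 18.92
tcp_pos: [0.5369, -0.1368, 0.288]
orientation: [[-0.028, 1.0, -0.006], [1.0, 0.028, 0.006], [0.007, -0.006, -1.0]]
ft_force: [3.1, 11.1, -14.2]
grip_width: 0.248
finger_force: 59.5
```

```bash
python3 - <<'E'
from h import *
acc={}
for i in range(8):
    snapshot("top")
    for n in("wing_screw","clip_mark"):
      for d in mark_of("top",n)[:1]:
        v=np.array(d['at'])-H;acc.setdefault(n,[]).append(np.arctan2(v[2],v@ex))
for k,v in acc.items(): print(k,np.round(v,3),np.median(v).round(3))
s=sense();print(s['clock'],s['tcp_pos'],s['finger_force'],np.abs(s['dq']).max())
E
```

```text
wing_screw [0.689 0.691 0.687 0.699 0.679 0.69  0.693] 0.69
clip_mark [-2.443  0.693  0.703  0.674  0.705 -2.53   0.703  0.689] 0.691
20.125 [ 0.53689698 -0.13684215  0.28798465] 59.51901934342459 0.09026101394151764
```

The screw and clip now agree (0.690 and 0.691 rad in the top view), and the hold is steady, so I'm handing in.

```bash
python3 -c "from plant import *;print(finish_job())"
```

```text
the job is handed in; nothing more can be done
None
```

The job is handed in: the gripper is holding the board steady by the mast end, with the wing screw beside the index clip (top camera: 0.690 against 0.691 rad; the final position was not confirmed from the side, where the gripper and board hid the clip), and I saw no contact with the picture, clip, jar, pot or tumbler.

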